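# Clear the headphones and hold the scanner on the carton label

### The job

The hearing-test headphones were left straddling the small carton of dressings, over its label: lift them off and hang them by their headband over the bar of the white tube rail. Then draw the hand scanner up out of its stand and aim it at the label on top of the carton, nose tipped about 40 degrees down, with its window about 9 cm from the label and its line of sight meeting the label's middle. Finish holding it there, still and in the air: do not put it down or let go; do not shift the carton, and leave the bottle, jar and beaker alone.

Things in the scene. Friction and masses are not known exactly. Their poses are not given: they have to be found in the camera images.
- headphones: Headphones, rigid, about 0.2 kg: an inverted U, 168 mm wide along its y, standing upright on two ear cups (52 mm along x, 58 mm high, inner gap 122 mm). Origin on the support plane, midway between the cups' undersides; z up to the headband, y from cup to cup, x across the band. At the start they straddle the carton, x along the carton's length to within a few degrees.
- cushion (a point): Centre of the headphones' black headband cushion, 139 mm above the cups' undersides; a block 30 mm along x, 64 mm along y, 22 mm thick (its underside, which rests on the bar, is 128 mm above the cups' undersides, the top 150 mm). The easy grasp is from above, closing along x across the 30 mm; fingertips that reach below its underside would meet the bar.
- rail: White tube rail standing on the worktop, fixed: a hoop in its x-z plane with a round horizontal bar 18 mm in diameter along its x. Origin on the worktop below the middle of the bar. The bar is level for 100 mm either side of the middle; posts at 130 mm either side.
- rail_top (a point): Top of the bar at its middle, 160 mm above the worktop.
- carton: Loose cardboard carton of dressings, 150 mm along x, 84 mm along y, 60 mm high, about 0.45 kg. Origin at the centre of its underside.
- label (a point): Centre of the white 60 x 40 mm bar-code label on the middle of the carton's top, 60 mm above the worktop.
- stand: Grey scanner stand, fixed: base plate 100 x 85 x 8 mm and an upright square sleeve 40 x 38 mm outside, 2 mm play around the scanner's handle. Origin on the worktop below the sleeve's axis.
- stand_mouth (a point): Centre of the sleeve's mouth, 83 mm above the worktop; the sleeve's inner floor is at 13 mm, so the scanner must rise 70 mm to come clear.
- scanner: Cordless pistol-shaped scanner, about 0.2 kg. Origin at the centre of the handle's foot; z up along the handle, x the way the nose looks. Handle 26 mm (x) by 24 mm (y) by 85 mm; above it the white head, 44 mm wide along y, from z = 85 to 121 mm and x = -25 to +65 mm. At the start it stands upright in the sleeve (leaning a degree or two by the play), foot 13 mm above the worktop. The easy grasp is from above, closing along y across the 44 mm head.
- window (a point): Centre of the dark window on the scanner's nose, at x = 65, z = 103 mm of the scanner's frame; it looks along the scanner's x.
- focus (a point): Reading point of the scanner, in empty air 90 mm ahead of the window, at x = 155, z = 103 mm of the scanner's frame: bring it to the label's centre.
- bottle: Bystander: amber bottle, 60 mm across, 150 mm high, origin at its foot.
- jar: Bystander: white screw jar, 56 mm across, 70 mm high, origin at its foot.
- beaker: Bystander: open steel cup, 68 mm across, 80 mm high, origin at its foot.
There are look-alikes about, which are no part of the job. What is shaped like the scanner but yellow is not meant.

How it is judged:
On the way, in this order (a step that is already met when the one before it is completed fails the run):
1. the headphones hang by the headband on the rail's bar, let go and still (contact force between headphones and rail above 0.5 N and contact force between headphones and the fingers below 0.05 N and height (world z) of headphones above 0.012 m and angle between headphones's own z axis and vertical below 0.6 rad and distance between cushion and rail_top below 0.11 m and linear speed of headphones below 0.05 m/s), for 0.3 s.
2. the scanner is drawn up out of the stand in the fingers (height (world z) of scanner above 0.085 m and contact force between scanner and the fingers above 1 N and contact force between scanner and stand below 0.05 N), for 0.1 s.
At the end, for the whole second after the job is handed in: Fingers hold the scanner still in the air, touching nothing else, foot over 30 mm up, nose 28 to 53 degrees below level, reading point within 30 mm of the label's centre; headphones hang by the headband on the bar, off the worktop, leaning under 34 degrees, let go (distance between focus and label below 0.03 m and angle between scanner's own x axis and vertical between 2.05 and 2.5 rad and height (world z) of scanner above 0.03 m and contact force between scanner and the fingers above 1 N and contact force between scanner and carton below 0.05 N and contact force between scanner and stand below 0.05 N and contact force between scanner and rail below 0.05 N and contact force between scanner and headphones below 0.05 N and linear speed of scanner below 0.03 m/s and contact force between headphones and rail above 0.5 N and contact force between headphones and the fingers below 0.05 N and height (world z) of headphones above 0.012 m and angle between headphones's own z axis and vertical below 0.6 rad and distance between cushion and rail_top below 0.11 m); the arm keeps its last pose, push and grip.
It fails at once if the carton is shifted more than 40 mm (distance of carton from where it was at the start of the episode above 0.04 m).
It fails at once if the bottle, jar or beaker is disturbed (more than 30 mm) (distance of any of bottle, jar, beaker from where it was at the start of the episode above 0.03 m).
It also fails if it takes over 45 s, if anything falls off the work surface, if the arm or the gripper's body presses on something with over 40 N, if the wrist force passes 120 N, or if a joint passes its speed limit or range.

### The arm

A 6-joint arm with a two-finger parallel gripper is mounted at the origin on the work surface. World frame = base frame: x ahead of the robot, y to its left, z up, the work surface at z = 0. Lengths are in m, angles in rad, forces in N, time in s.
With the tool pointing down it reaches from about 0.275 to 0.825 m from the base axis. Payload 4.9 kg.
Tool frame: the origin (TCP) lies midway between the tips of the shut fingers; the grasp point (between the pads) lies 19 mm behind it (robot.grasp_offset is the distance from the TCP to the grasp point, in m); z points along the fingers, y is the line along which they close (so a half turn about z gives the same grasp; the last joint's range is limited). The gripper opens to 85 mm and grips with 20 to 120 N. Pads are 22 mm wide; open, the fingers measure 114 mm over their backs; the gripper's body (76 mm by 85 mm) begins 54 mm behind the grasp point. The pads swing forward as they close: fully open they stand 13 mm farther back than shut.
Start: joints at [-1.306, 0.326, -0.193, 1.052, 0, 1.437], TCP at [0.214, -0.507, 0.231] pointing down, gripper open.
Joint ranges: [-2.65, 2.65], [-0.97, 1.79], [-1.3, 1.35], [-1.93, 2.1], [-1.47, 1.37], [-3.14, 3.14]. Speed limits (rad/s): [2.57, 2.57, 3.14, 3.14, 3.14, 3.14].

### API

Orientations are given as a unit quaternion [w, x, y, z].
In Python, from workcell import status, vision, order, robot gives the robot as it stands. The module is installed in compiled form; this text tells all that it offers.
- The arm moves only by the tool carry_out, never from a script. Its argument "moves" is one flat list of numbers, 5 for each row, row after row: the closure, from 0 (fully open) to 1 (shut), then the shift along the world's x, y, z in mm, then the turn about the world's z in degrees. In form: [fingers, tx, ty, tz, twist, fingers, tx, ty, tz, twist, ...]. A call has exactly 8 rows; each row is the pose to reach, as a shift and turn from the pose commanded when the call began; what a row does not reach only later rows make up. A row lasts 1/12 s, in which the tool goes at most 41.7 mm and 7.16 degrees, less where a joint would pass 70% of its speed; a pose out of reach is approached as far as the arm can. A call with a gripper value outside its range is refused whole. The fingers move at their own pace and stop on an object; the grip force is fixed at half the most. Time passes only in rows, so rows that repeat a pose let the fingers close, or fill a call up. It gives the time, the measured TCP pose, the force, the opening and the grip force at its end, in the units of the state.
- status.read_state(): the state, without advancing time (a new reading comes with each control period).
- vision.grab_frame(name): name is "scene" or "top" or "wrist"; returns a dict with "img" (384x512x3 uint8, red, green, blue), "fx", "fy", "cx", "cy" (pixels), "R" (3x3) and "t" (3): a world point X has camera coordinates R X + t. Camera axes: x right, y down, z forward; pixel columns grow to the right and rows downward; lengths in m; the calibration is good to about 2 mm. A picture is of the moment at which its call begins. There is no depth.
- order.hand_in(): hands the job in; it is judged then, once.
The state is a dict: "time_s": time; "joint_positions": joint angles; "dq": joint speeds; "tau": joint torques, N m; "ee_pos": TCP position; "eef_rot": TCP orientation; "wrist_force": force on the tool from outside, world axes, zero at the start; "ft_torque": the same for the moment, N m; "gripper_width": opening from 0.0 (shut) to 1.0 (fully open); "gripper_force": force on a finger pad.
Only numpy, scipy, OpenCV 4.12 (cv2) and the standard library are available. Lean on these libraries where they do the work, as an engineer would, in place of code of your own. Each camera call takes 0.05 s, during which the arm holds its last target. There are 200 camera calls.

## Working session

There is one attempt and no reset: what is moved stays moved. The work goes in short steps, Python scripts to look and compute and a tool call to move; the robot and the scene stay as the last step left them, time stands still between calls to the robot, and variables do not carry over. Pictures are saved under pics/ and viewed, at most 10 in all, crops included, and the job is handed in when it is done.

Besides the shell and the picture viewer there is one more tool, called after "Call:" by a JSON object that holds its "name" and its "arguments", one argument or row to a line. carry_out: Moves the arm, as the interface text tells. Its arguments: {"type":"object","properties":{"moves":{"type":"array"}},"required":["moves"]}

```bash
mkdir -p pics; cat > h.py <<'E'
import numpy as np, cv2, json
from workcell import status, vision, order, robot
def snap(cam,name,crop=None,k=1):
    f=vision.grab_frame(cam); im=f["img"][:,:,::-1]
    np.savez("pics/%s.npz"%name,**{a:f[a] for a in("img","fx","fy","cx","cy","R","t")})
    if crop: x0,y0,x1,y1=crop; im=im[y0:y1,x0:x1]
    cv2.imwrite("pics/%s.png"%name,cv2.resize(im,None,fx=k,fy=k,interpolation=cv2.INTER_CUBIC))
    return f
def load(n): return np.load("pics/%s.npz"%n)
def ray(f,u,v):
    R=np.array(f["R"]);t=np.array(f["t"])
    d=R.T@np.array([(u-f["cx"])/f["fx"],(v-f["cy"])/f["fy"],1.]); return -R.T@t,d/np.linalg.norm(d)
def atz(f,u,v,z):
    o,d=ray(f,u,v); return o+d*(z-o[2])/d[2]
def tri(*obs):
    A=0;b=0;L=[]
    for f,u,v in obs:
        o,d=ray(f,u,v);P=np.eye(3)-np.outer(d,d);A=A+P;b=b+P@o;L.append((o,P))
    X=np.linalg.solve(A,b); return X,[round(1e3*float(np.linalg.norm(P@(X-o))),1) for o,P in L]
def proj(f,X):
    c=np.array(f["R"])@np.array(X)+np.array(f["t"]); return f["fx"]*c[0]/c[2]+f["cx"],f["fy"]*c[1]/c[2]+f["cy"]
E
python3 - <<'E'
from h import *
for c in("scene","top"):
    f=snap(c,c+"0",k=1.56); print(c,f["fx"],f["cx"],-np.array(f["R"]).T@f["t"])
print(status.read_state()["time_s"],robot.grasp_offset)
E
```

```text
scene 411.8771721602314 253.42939477991877 [ 1.27169737 -0.50309662  0.79082225]
top 358.90295581971003 258.6976180789852 [0.41778681 0.00745123 1.01917174]
0.1 0.0187
```

View pics/scene0.png

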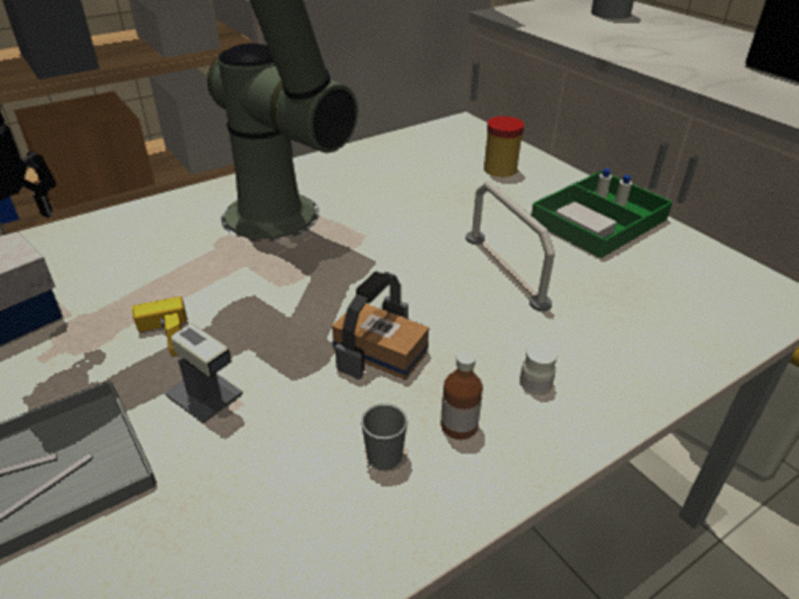

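View pics/top0.png

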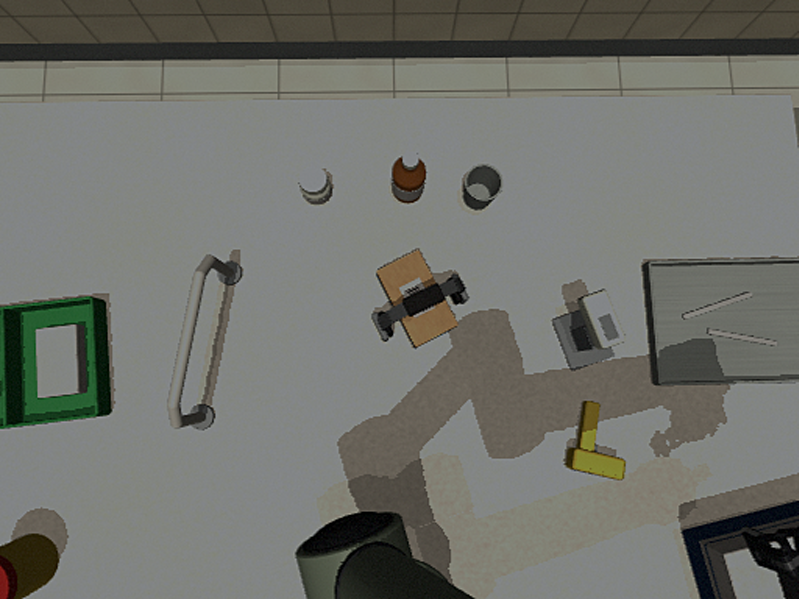

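```bash
python3 - <<'E'
from h import *
s=load("scene0")["img"][:,:,::-1];t=load("top0")["img"][:,:,::-1]
def c(im,x,y): return cv2.resize(im[y:y+75,x:x+100],None,fx=4,fy=4,interpolation=cv2.INTER_CUBIC)
m=np.vstack([np.hstack([c(s,195,170),c(s,85,190)]),np.hstack([c(t,220,155),c(t,335,175)])])
m=np.clip(m*1.5,0,255).astype(np.uint8); cv2.imwrite("pics/m.png",m)
E
```

```text
(no output)
```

View pics/m.png

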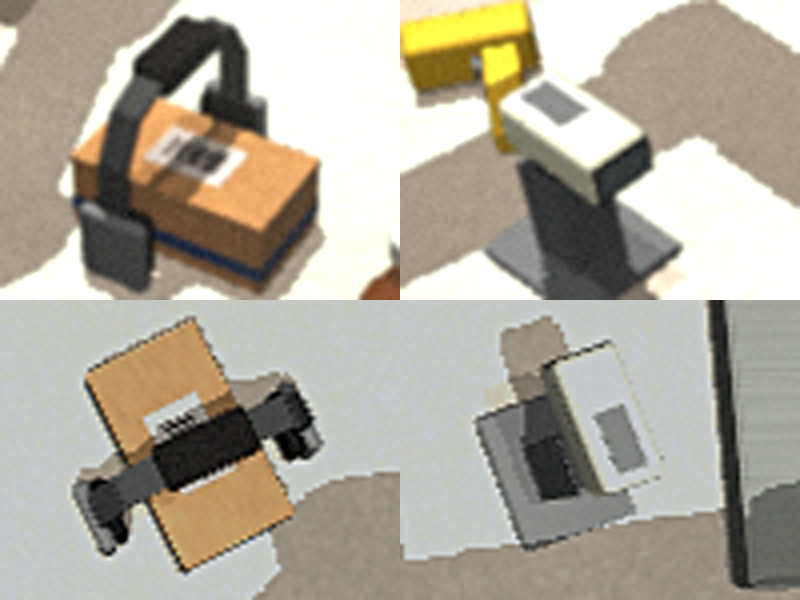

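```bash
python3 - <<'E'
from h import *
s=load("scene0");t=load("top0")
S1=lambda x,y:(s,195+x/4,170+y/4); S2=lambda x,y:(s,85+x/4,190+y/4)
T1=lambda x,y:(t,220+x/4,155+y/4); T2=lambda x,y:(t,335+x/4,175+y/4)
K=lambda x,y,f:(f,x/1.5625,y/1.5625)
P={}
for n,a,b in[("cush",S1(178,53),T1(204,150)),("cart+",S1(320,162),T1(85,70)),("cartD",S1(265,232),T1(193,20)),("cartA",S1(73,158),T1(294,216)),("cartB",S1(160,100),T1(183,270)),
 ("scC",S2(252,140),T2(152,58)),("scD",S2(195,178),T2(210,42)),("scA",S2(102,102),T2(262,180)),("scB",S2(150,72),T2(200,193)),
 ("rail1",K(549,240,s),K(207,258,t)),("rail2",K(484,186,s),K(174,415,t))]:
    X,e=tri(a,b);P[n]=X;print(n,(X*1e3).round(),e)
f=lambda v:np.degrees(np.arctan2(v[1],v[0])).round(1)
print("carton c",sum(P[k] for k in("cart+","cartD","cartA","cartB"))/4, f(P["cart+"]+P["cartD"]-P["cartA"]-P["cartB"]))
print("scan c",sum(P[k] for k in("scC","scD","scA","scB"))/4, f(P["scC"]+P["scD"]-P["scA"]-P["scB"]))
print("rail",f(P["rail1"]-P["rail2"]),np.linalg.norm(P["rail1"]-P["rail2"]))
# cushion edges top at z=.15
q=[atz(t,*T1(*p)[1:],.15) for p in((150,148),(240,110),(260,152),(165,192))]
print((np.array(q)*1e3).round(),f(q[1]-q[0])+90)
print(status.read_state()["ee_pos"],status.read_state()["eef_rot"])
E
```

```text
cush [534. -46. 141.] [3.6, 3.6]
cart+ [600.  26.  60.] [2.3, 2.3]
cartD [635. -46.  59.] [4.5, 4.5]
cartA [ 499. -111.   56.] [4.0, 4.0]
cartB [468. -30.  51.] [10.7, 10.7]
scC [ 537. -306.  127.] [3.8, 3.8]
scD [ 547. -345.  125.] [3.5, 3.5]
scA [ 459. -368.  130.] [3.7, 3.7]
scB [ 450. -332.  130.] [0.4, 0.4]
rail1 [606. 289. 154.] [2.0, 2.0]
rail2 [367. 336. 144.] [2.7, 2.7]
carton c [ 0.55042205 -0.04012446  0.05653906] 24.3
scan c [ 0.49830599 -0.3376275   0.12823082] 15.9
rail -11.2 0.2439801676783799
[[533. -16. 150.]
 [555. -72. 150.]
 [529. -83. 150.]
 [505. -24. 150.]] 21.799999999999997
[ 0.21343424 -0.50633237  0.23058532] [-7.69371659e-04  9.80187436e-01  1.98070686e-01 -5.07186269e-05]
```

Call:
{"name": "carry_out", "arguments": {
  "moves": [0,318,459,0,91,0,318,459,0,91,0,318,459,0,91,0,318,459,0,91,0,318,459,0,91,0,318,459,0,91,0,318,459,0,91,0,318,459,0,91]
}}

```text
time_s: 0.77
ee_pos: [0.4039, -0.2309, 0.2311]
eef_rot: [-0.0, 0.763, 0.646, -0.0]
wrist_force: [1.3, -0.4, -0.3]
gripper_width: 0.996
gripper_force: 0.0
```

Call:
{"name": "carry_out", "arguments": {
  "moves": [0,127,184,0,33.5,0,127,184,0,33.5,0,127,184,0,33.5,0,127,184,0,33.5,0,127,184,0,33.5,0,127,184,0,33.5,0,127,184,0,33.5,0,127,184,0,33.5]
}}

```text
time_s: 1.43
ee_pos: [0.5302, -0.048, 0.2307]
eef_rot: [-0.001, 0.546, 0.838, -0.0]
wrist_force: [-1.1, 0.0, -0.9]
gripper_width: 0.998
gripper_force: 0.0
```

```bash
python3 - <<'E'
from h import *
snap("wrist","w1",k=1.5); s=status.read_state(); print(s["ee_pos"],s["eef_rot"])
f=load("w1"); 
for X in((.531,-.047,.15),s["ee_pos"]): print(proj(f,X))
E
```

```text
[ 0.52980389 -0.04886757  0.23075733] [-5.55979386e-04  5.47088574e-01  8.37074396e-01 -4.88773355e-04]
(np.float64(254.93395782905117), np.float64(198.7941163225974))
(np.float64(252.88873724219442), np.float64(240.9545788027439))
```

View pics/w1.png

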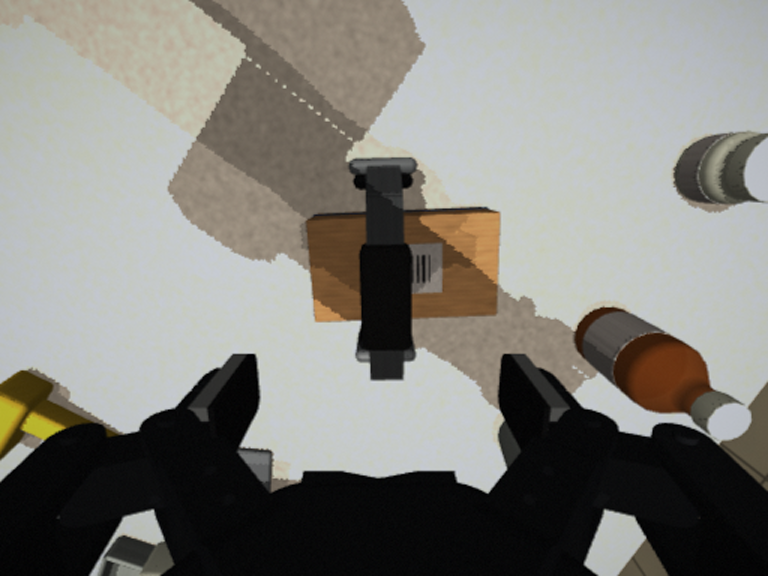

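Call:
{"name": "carry_out", "arguments": {
  "moves": [0,2,3,-35,0,0,2,3,-70,0,0,2,3,-95,0,0,2,3,-101,0,0,2,3,-101,0,0.7,2,3,-101,0,1,2,3,-101,0,1,2,3,-101,0]
}}

```text
time_s: 2.15
ee_pos: [0.5338, -0.0465, 0.1322]
eef_rot: [0.002, 0.547, 0.837, 0.001]
wrist_force: [0.2, 0.4, 1.0]
gripper_width: 0.609
gripper_force: 0.0
```

Call:
{"name": "carry_out", "arguments": {
  "moves": [1,0,0,0,0,1,0,0,0,0,1,0,0,0,0,1,0,0,0,0,1,0,0,0,0,1,0,0,10,0,1,0,0,20,0,1,0,0,20,0]
}}

```text
time_s: 2.82
ee_pos: [0.5335, -0.046, 0.1525]
eef_rot: [0.001, 0.547, 0.837, 0.0]
wrist_force: [1.0, 0.8, -2.1]
gripper_width: 0.335
gripper_force: 59.6
```

Call:
{"name": "carry_out", "arguments": {
  "moves": [1,0,0,20,0,1,0,0,45,0,1,0,0,75,0,1,0,0,110,0,1,0,0,145,0,1,0,0,170,0,1,0,0,178,0,1,0,0,178,0]
}}

```text
time_s: 3.48
ee_pos: [0.5335, -0.0461, 0.3303]
eef_rot: [0.002, 0.547, 0.837, 0.001]
wrist_force: [-0.4, 0.0, -1.8]
gripper_width: 0.336
gripper_force: 59.7
```

```bash
python3 - <<'E'
from h import *
snap("scene","s1",crop=(150,60,406,252),k=3); print(status.read_state()["ee_pos"])
E
```

```text
[ 0.5325613  -0.04586835  0.32809679]
```

View pics/s1.png

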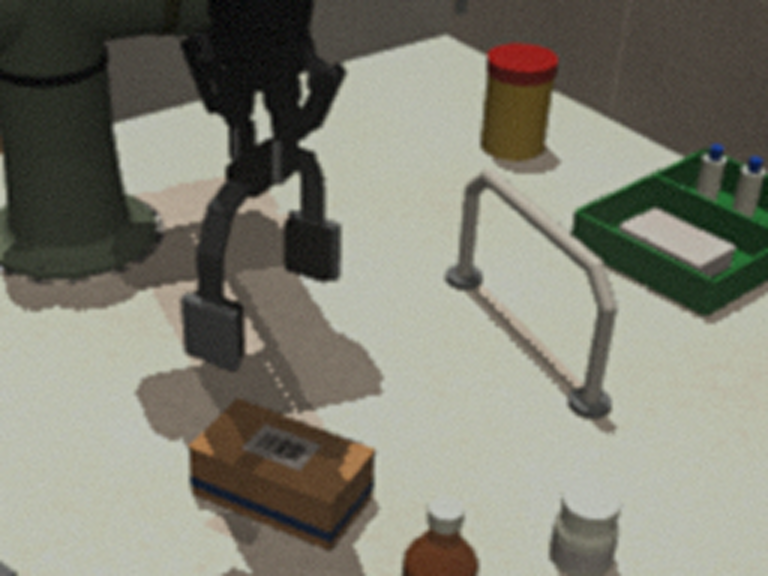

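```bash
python3 - <<'E'
from h import *
s=load("s1");t=load("top0");K=lambda x,y:(t,x/1.5625,y/1.5625)
print(tri((s,305,152.3),K(203,416)),tri((s,346.7,194),K(231,272)))
for p in((187,335),(193,300),(181,370)): print(atz(*K(*p),.151))
print(tri((s,244.3,209.3),(t,220+189/4,155+144/4)),atz(s,244.3,209.3,.06))
E
```

```text
(array([0.35621133, 0.33775046, 0.00756664]), [4.1, 4.1]) (array([0.61124782, 0.29322532, 0.00792735]), [3.3, 3.3])
[0.48532866 0.31530644 0.151     ]
[0.53926961 0.30777845 0.151     ]
[0.43236887 0.3226975  0.151     ]
(array([ 0.5486621 , -0.04163665,  0.05959108]), [3.7, 3.7]) [ 0.55092881 -0.03866955  0.06      ]
```

Call:
{"name": "carry_out", "arguments": {
  "moves": [1,-3,20,0,-2,1,-8,55,0,-6,1,-13,95,0,-11,1,-18,136,0,-16,1,-23,177,0,-21,1,-28,218,0,-25,1,-34,259,0,-30,1,-39,298,0,-33]
}}

```text
time_s: 4.2
ee_pos: [0.4914, 0.2538, 0.3252]
eef_rot: [-0.001, 0.764, 0.646, -0.002]
wrist_force: [0.1, 0.7, -3.0]
gripper_width: 0.337
gripper_force: 59.7
```

Call:
{"name": "carry_out", "arguments": {
  "moves": [1,-6,35,0,-0.7,1,-8,56,0,-0.7,1,-9,63,0,-0.7,1,-9,63,0,-0.7,1,-9,63,-20,-0.7,1,-9,63,-50,-0.7,1,-9,63,-80,-0.7,1,-9,63,-100,-0.7]
}}

```text
time_s: 4.87
ee_pos: [0.483, 0.3125, 0.2243]
eef_rot: [-0.0, 0.767, 0.642, -0.003]
wrist_force: [-0.1, -0.2, -3.1]
gripper_width: 0.333
gripper_force: 59.7
```

```bash
python3 - <<'E'
from h import *
snap("wrist","w2",k=1.5); s=status.read_state(); print(s["ee_pos"],s["eef_rot"],s["wrist_force"])
f=load("w2")
for X in((.485,.315,.16),(.585,.298,.16),(.385,.332,.16)): print(np.array(proj(f,X))*1.5)
E
```

```text
[0.48128973 0.31161562 0.22071903] [-0.00096731  0.76702237  0.64159741 -0.0053395 ] [-1.26716261 -1.116888   -5.87922305]
[383.07312058 301.49334924]
[572.55565966 300.14854262]
[194.67969269 302.83042615]
```

View pics/w2.png

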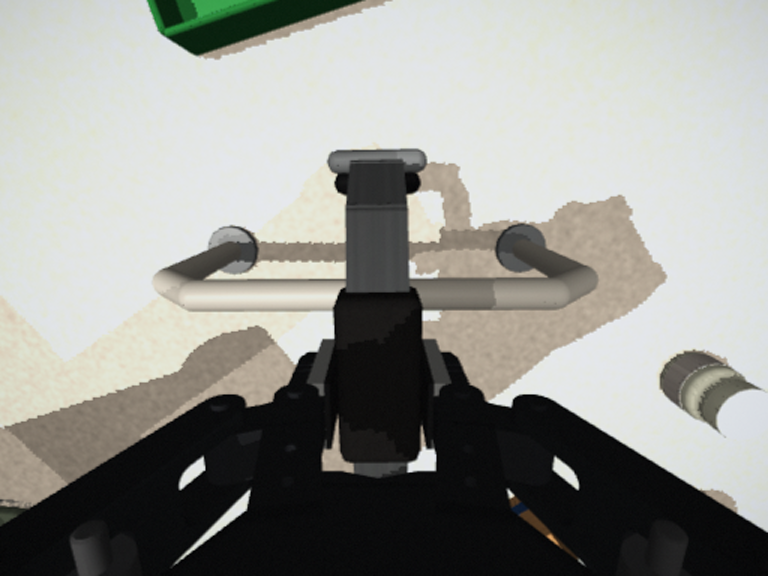

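Call:
{"name": "carry_out", "arguments": {
  "moves": [1,2,5,-10,0,1,2,5,-25,0,1,2,5,-40,0,1,2,5,-48,0,1,2,5,-52,0,1,2,5,-55,0,1,2,5,-58,0,1,2,5,-58,0]
}}

```text
time_s: 5.58
ee_pos: [0.4867, 0.3202, 0.1705]
eef_rot: [0.0, 0.766, 0.642, 0.0]
wrist_force: [-0.3, -0.3, -2.2]
gripper_width: 0.34
gripper_force: 59.8
```

Call:
{"name": "carry_out", "arguments": {
  "moves": [1,0,0,-2,0,1,0,0,-3,0,1,0,0,-4,0,1,0,0,-5,0,1,0,0,-6,0,1,0,0,-7,0,1,0,0,-7,0,1,0,0,-7,0]
}}

```text
time_s: 6.25
ee_pos: [0.4865, 0.3202, 0.1637]
eef_rot: [0.0, 0.766, 0.642, 0.0]
wrist_force: [-1.1, -0.8, 2.3]
gripper_width: 0.336
gripper_force: 60.3
```

Call:
{"name": "carry_out", "arguments": {
  "moves": [0.7,0,0,0,0,0.5,0,0,0,0,0.2,0,0,0,0,0,0,0,0,0,0,0,0,0,0,0,0,0,0,0,0,0,0,0,0,0,0,0,0,0]
}}

```text
time_s: 6.92
ee_pos: [0.4864, 0.3202, 0.1632]
eef_rot: [0.0, 0.766, 0.642, 0.0]
wrist_force: [0.1, 0.3, -0.5]
gripper_width: 0.998
gripper_force: 0.0
```

Call:
{"name": "carry_out", "arguments": {
  "moves": [0,0,0,15,0,0,0,0,40,0,0,0,0,75,0,0,0,0,100,0,0,0,-20,100,0,0,0,-60,100,0,0,0,-100,100,0,0,0,-140,100,0]
}}

```text
time_s: 7.58
ee_pos: [0.4861, 0.1791, 0.2634]
eef_rot: [0.0, 0.766, 0.643, 0.0]
wrist_force: [0.9, -0.5, -0.3]
gripper_width: 1.001
gripper_force: 0.0
```

```bash
python3 - <<'E'
from h import *
snap("scene","s2",crop=(150,60,406,252),k=2.5); s=status.read_state(); print(s["ee_pos"],s["eef_rot"],s["joint_positions"])
E
```

```text
[0.4861407  0.17231658 0.2633843 ] [ 0.002195    0.76802903  0.64040858 -0.0018538 ] [ 0.20079834  0.2440384  -0.22206836  1.10587106 -0.0056234   1.95232718]
```

View pics/s2.png

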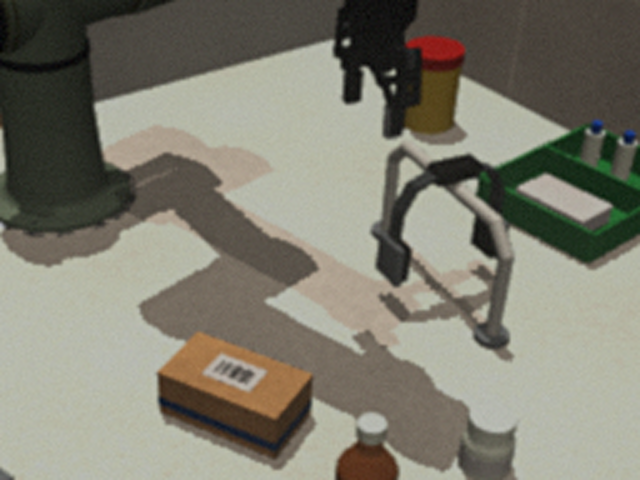

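Call:
{"name": "carry_out", "arguments": {
  "moves": [0,4,-513,-10,-64,0,4,-513,-10,-64,0,4,-513,-10,-64,0,4,-513,-10,-64,0,4,-513,-10,-64,0,4,-513,-10,-64,0,4,-513,-10,-64,0,4,-513,-10,-64]
}}

```text
time_s: 8.3
ee_pos: [0.4887, -0.1552, 0.257]
eef_rot: [0.0, 0.981, 0.193, 0.0]
wrist_force: [0.8, -0.1, -0.2]
gripper_width: 1.007
gripper_force: 0.0
```

Call:
{"name": "carry_out", "arguments": {
  "moves": [0,2,-40,-4,-6,0,2,-80,-5,-6,0,2,-120,-5,-6,0,2,-155,-5,-6,0,2,-175,-5,-6,0,2,-185,-5,-6,0,2,-185,-5,-6,0,2,-185,-5,-6]
}}

```text
time_s: 8.97
ee_pos: [0.4909, -0.3374, 0.2515]
eef_rot: [-0.001, 0.989, 0.145, -0.0]
wrist_force: [-0.8, 1.0, -0.2]
gripper_width: 0.997
gripper_force: 0.0
```

```bash
python3 - <<'E'
from h import *
snap("wrist","w3",k=1.5); s=status.read_state(); print(s["ee_pos"],s["eef_rot"])
f=load("w3")
c,n=np.cos(np.radians(16)),np.sin(np.radians(16)); o=np.array([.479,-.343,0])
for x,y,z in((65,22,134),(65,-22,134),(-25,22,134),(-25,-22,134),(50,0,8)): print((x,y),np.round(np.array(proj(f,o+[(x*c-y*n)/1e3,(x*n+y*c)/1e3,z/1e3]))*1.5))
E
```

```text
[ 0.49099061 -0.33669392  0.25167317] [-6.02239223e-04  9.89398206e-01  1.45226779e-01 -9.69388875e-05]
(65, 22) [348. 201.]
(65, -22) [417. 202.]
(-25, 22) [349. 335.]
(-25, -22) [412. 335.]
(50, 0) [381. 210.]
```

View pics/w3.png

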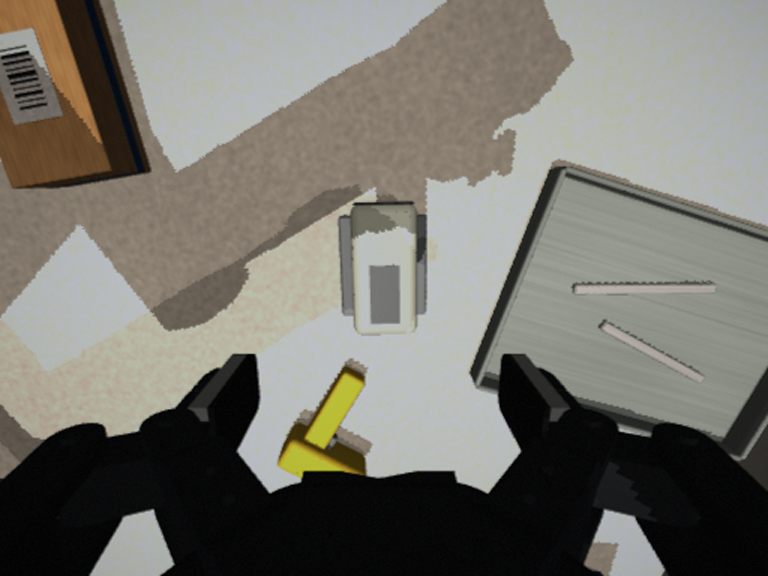

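Call:
{"name": "carry_out", "arguments": {
  "moves": [0,1,-4,-30,0,0,1,-4,-70,0,0,1,-4,-110,0,0,1,-4,-140,0,0,1,-4,-152,0,0,1,-4,-152,0,0.5,1,-4,-152,0,1,1,-4,-152,0]
}}

```text
time_s: 9.68
ee_pos: [0.4932, -0.3418, 0.1015]
eef_rot: [0.001, 0.989, 0.146, 0.001]
wrist_force: [-0.4, -0.3, 1.1]
gripper_width: 0.749
gripper_force: 0.0
```

Call:
{"name": "carry_out", "arguments": {
  "moves": [1,0,0,0,0,1,0,0,0,0,1,0,0,0,0,1,0,0,0,0,1,0,0,5,0,1,0,0,15,0,1,0,0,30,0,1,0,0,45,0]
}}

```text
time_s: 10.35
ee_pos: [0.4917, -0.342, 0.1458]
eef_rot: [-0.0, 0.989, 0.145, -0.0]
wrist_force: [0.6, 1.4, -2.0]
gripper_width: 0.508
gripper_force: 61.0
```

Call:
{"name": "carry_out", "arguments": {
  "moves": [1,0,0,20,0,1,0,0,40,0,1,0,0,60,0,1,0,0,70,0,1,0,0,75,0,1,0,0,75,0,1,0,0,75,0,1,0,0,75,0]
}}

```text
time_s: 11.02
ee_pos: [0.4914, -0.3416, 0.2185]
eef_rot: [-0.001, 0.989, 0.145, -0.001]
wrist_force: [-0.1, 0.5, -1.8]
gripper_width: 0.504
gripper_force: 61.0
```

```bash
python3 - <<'E'
from h import *
snap("scene","s3",crop=(60,120,260,270),k=3); s=status.read_state(); print(s["ee_pos"],s["eef_rot"],s["wrist_force"],s["ft_torque"])
E
```

```text
[ 0.49136957 -0.34155648  0.21840595] [-9.29215470e-04  9.89466408e-01  1.44757515e-01 -7.90766016e-04] [-0.33902146  0.3646435  -1.43920913] [0.00361809 0.04495229 0.00712939]
```

View pics/s3.png

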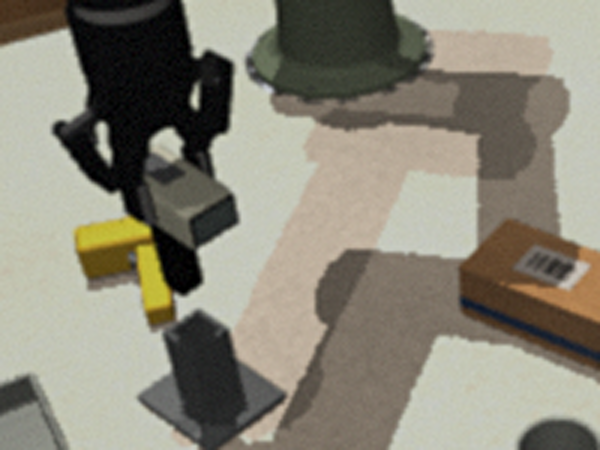

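Call:
{"name": "carry_out", "arguments": {
  "moves": [1,-15,-4,0,0,1,-35,-10,0,0,1,-43,-13,0,0,1,-43,-13,-20,0,1,-43,-13,-50,0,1,-43,-13,-75,0,1,-43,-13,-86,0,1,-43,-13,-86,0]
}}

```text
time_s: 11.73
ee_pos: [0.4473, -0.3533, 0.1305]
eef_rot: [-0.003, 0.989, 0.145, -0.002]
wrist_force: [-0.5, 0.4, -1.2]
gripper_width: 0.5
gripper_force: 61.1
```

Call:
{"name": "carry_out", "arguments": {
  "moves": [1,4,1,0,0,1,8,2,0,0,1,12,3,0,0,1,16,5,0,0,1,20,6,0,0,1,24,7,0,0,1,27,8,0,0,1,30,9,0,0]
}}

```text
time_s: 12.4
ee_pos: [0.4761, -0.3473, 0.1338]
eef_rot: [0.001, 0.99, 0.144, -0.004]
wrist_force: [-6.2, -3.0, -5.1]
gripper_width: 0.509
gripper_force: 61.6
```

Call:
{"name": "carry_out", "arguments": {
  "moves": [1,5,1,0,0,1,10,3,0,0,1,15,5,0,0,1,20,6,0,0,1,25,7,0,0,1,30,9,0,0,1,34,11,0,0,1,34,11,0,0]
}}

```text
time_s: 13.07
ee_pos: [0.5113, -0.3357, 0.1343]
eef_rot: [0.001, 0.989, 0.145, -0.003]
wrist_force: [-7.3, -0.1, 1.0]
gripper_width: 0.507
gripper_force: 63.0
```

```bash
python3 - <<'E'
from h import *
snap("scene","s4",crop=(60,120,260,270),k=3); s=status.read_state(); print(s["ee_pos"],s["eef_rot"],s["wrist_force"],s["ft_torque"])
f=load("s4"); print(np.array(f["R"]).round(2))
E
```

```text
[ 0.51119256 -0.33568207  0.13438806] [ 8.91565531e-04  9.89487822e-01  1.44587179e-01 -2.75724933e-03] [-6.38025143 -2.03082304 -0.62746569] [-0.41481245  1.90749787  0.02324216]
[[ 0.56  0.83  0.01]
 [ 0.52 -0.34 -0.79]
 [-0.65  0.44 -0.62]]
```

View pics/s4.png

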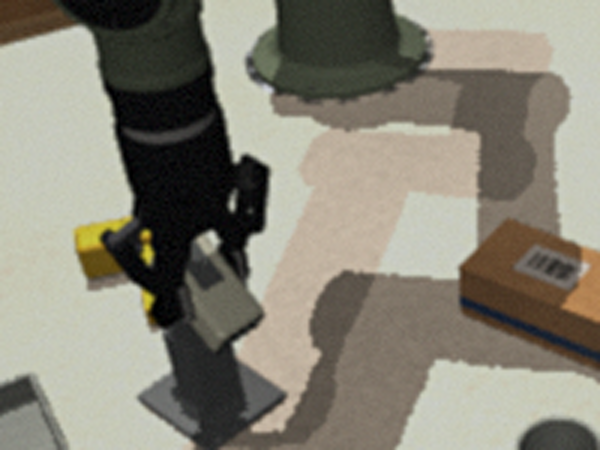

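```bash
cat >> h.py <<'E'
def model(pivot,az,th,sx=12.,sz=106.):
    # scanner frame -> world, pivot at scanner (sx,sz) mm, nose down th
    c,s=np.cos(th),np.sin(th); ca,sa=np.cos(az),np.sin(az)
    X=np.array([ca*c,sa*c,-s]);Z=np.array([ca*s,sa*s,c]);Y=np.array([-sa,ca,0])
    return lambda p: np.array(pivot)+((p[0]-sx)*X+p[1]*Y+(p[2]-sz)*Z)/1e3
E
python3 - <<'E'
from h import *
from scipy.optimize import least_squares
f=load("s4"); obs={(65,22,121):(262,312),(65,-22,121):(218,349)}
tcp=np.array([.5112,-.3357,.1344]); az=np.radians(16.6)
def res(v):
    m=model(tcp+[0,0,.021],az+v[3],v[0],12+v[1],106+v[2])
    r=[v[1]/3,v[2]/4,v[3]/.03]
    for p,(u,w) in obs.items():
        a=proj(f,m(p)); r+=[a[0]-60-u/3,a[1]-120-w/3]
    return r
s=least_squares(res,[.6,0,0,0]); print(np.degrees(s.x[0]),s.x[1:],s.fun.round(2))
for th in(30,36,42): 
    m=model(tcp+[0,0,.021],az,np.radians(th)); print(th,[np.round((np.array(proj(f,m(p)))-[60,120])*3) for p in obs])
E
```

```text
48.26233384740909 [ 5.99800591e+00  2.77374474e+00 -2.57454666e-04] [ 2.    0.69 -0.01  1.01  1.61  0.49 -0.71]
30 [array([273., 311.]), array([227., 342.])]
36 [array([273., 316.]), array([227., 346.])]
42 [array([272., 319.]), array([226., 350.])]
```

Call:
{"name": "carry_out", "arguments": {
  "moves": [1,-3,-1,10,0,1,-6,-2,30,0,1,-6,-2,60,0,1,-6,-2,85,0,1,-10,20,90,0,1,-20,55,90,0,1,-30,90,90,0,1,-40,120,90,0]
}}

```text
time_s: 13.78
ee_pos: [0.4736, -0.2135, 0.2257]
eef_rot: [0.0, 0.989, 0.145, 0.002]
wrist_force: [1.2, 0.6, -2.5]
gripper_width: 0.509
gripper_force: 62.7
```

Call:
{"name": "carry_out", "arguments": {
  "moves": [1,-8,35,0,0,1,-15,70,0,0,1,-21,105,0,0,1,-27,135,0,0,1,-27,144,-10,0,1,-27,144,-40,0,1,-27,144,-60,0,1,-27,144,-60,0]
}}

```text
time_s: 14.45
ee_pos: [0.4448, -0.0698, 0.1623]
eef_rot: [-0.001, 0.989, 0.145, -0.001]
wrist_force: [-0.7, -0.1, -1.0]
gripper_width: 0.503
gripper_force: 62.5
```

```bash
python3 - <<'E'
from h import *
for c in("scene","top","wrist"): snap(c,"a_"+c)
s=status.read_state(); print(s["ee_pos"],s["eef_rot"],s["wrist_force"],s["ft_torque"])
E
cat > fit.py <<'E'
from h import *
import sys
from scipy.optimize import differential_evolution
def fit(pre,tcp,az,views=("scene","top","wrist")):
    V=[]
    for c in views:
        f=dict(load(pre+c)); g=cv2.GaussianBlur(cv2.cvtColor(f["img"],cv2.COLOR_RGB2GRAY),(0,0),1.2).astype(np.float32)
        m=np.hypot(cv2.Sobel(g,cv2.CV_32F,1,0),cv2.Sobel(g,cv2.CV_32F,0,1)); V.append((f,np.minimum(m,80)))
    # head edges: top face nose part, nose face
    E=[((65,22,121),(65,-22,121)),((65,22,121),(30,22,121)),((65,-22,121),(30,-22,121)),((65,22,85),(65,22,121)),((65,-22,85),(65,-22,121)),((65,22,85),(65,-22,85))]
    T=np.linspace(0.05,.95,15)
    P=np.array([[np.array(a)+(np.array(b)-a)*t for t in T] for a,b in E]).reshape(-1,3)
    def sc(v):
        m=model(tcp+np.array([0,0,.021]),az+v[3],v[0],12+v[1],106+v[2]); Q=np.array([m(p) for p in P]).T; tot=0
        for f,g in V:
            c=f["R"]@Q+f["t"][:,None]; u=(f["fx"]*c[0]/c[2]+f["cx"]).astype(np.float32);w=(f["fy"]*c[1]/c[2]+f["cy"]).astype(np.float32)
            tot+=cv2.remap(g,u[None],w[None],cv2.INTER_LINEAR).mean()
        return -tot
    b=[(0.35,1.1),(-9,9),(-7,7),(-.06,.06)]
    for k in range(2):
        r=differential_evolution(sc,b,seed=k,maxiter=80,popsize=15,tol=1e-4); print(views,np.degrees(r.x[0]).round(1),r.x[1:].round(2),r.fun.round(1))
    m=model(tcp+np.array([0,0,.021]),az+r.x[3],r.x[0],12+r.x[1],106+r.x[2]); print("focus",m((155,0,103)).round(4),"window",m((65,0,103)).round(4))
E
python3 - <<'E'
from fit import *
s=status.read_state(); q=s["eef_rot"]; az=2*np.arctan2(q[2],q[1]); t=np.array(s["ee_pos"])
fit("a_",t,az); fit("a_",t,az,("scene","top")); fit("a_",t,az,("wrist",))
E
```

```text
[ 0.44729401 -0.07135559  0.16550183] [3.77745679e-04 9.89459173e-01 1.44806547e-01 1.21060229e-03] [-0.11581753 -0.35806153 -0.47895011] [-0.01116191  0.00934645  0.02397468]
('scene', 'top', 'wrist') 34.6 [-6.3   3.57 -0.05] -141.0
('scene', 'top', 'wrist') 32.3 [-5.56  6.93 -0.05] -141.1
focus [ 0.5642 -0.0429  0.0988] window [ 0.4903 -0.0609  0.1469]
('scene', 'top') 40.1 [-0.84  5.37  0.06] -107.4
('scene', 'top') 47.1 [ 0.4  -6.71  0.06] -107.1
focus [ 0.541  -0.0371  0.0845] window [ 0.4835 -0.0581  0.1505]
('wrist',) 42.5 [8.69 6.08 0.  ] -44.2
('wrist',) 36.7 [-7.51  6.99 -0.05] -45.2
focus [ 0.5588 -0.0445  0.0885] window [ 0.4886 -0.0614  0.1423]
```

Call:
{"name": "carry_out", "arguments": {
  "moves": [1,-20,-7,0,0,1,-45,-15,0,0,1,-60,-20,-10,0,1,-60,-20,-40,0,1,-60,-20,-70,0,1,-60,-20,-85,0,1,-60,-20,-90,0,1,-60,-20,-90,0]
}}

```text
time_s: 15.27
ee_pos: [0.3866, -0.0915, 0.0742]
eef_rot: [-0.0, 0.989, 0.145, 0.0]
wrist_force: [-0.8, 0.5, -1.1]
gripper_width: 0.508
gripper_force: 62.6
```

Call:
{"name": "carry_out", "arguments": {
  "moves": [1,0,0,-1,0,1,0,0,-2,0,1,0,0,-3,0,1,0,0,-4,0,1,0,0,-4,0,1,0,0,-4,0,1,0,0,-4,0,1,0,0,-4,0]
}}

```text
time_s: 15.93
ee_pos: [0.3861, -0.0911, 0.0699]
eef_rot: [0.0, 0.989, 0.145, 0.0]
wrist_force: [0.0, 0.0, -0.8]
gripper_width: 0.504
gripper_force: 62.6
```

Call:
{"name": "carry_out", "arguments": {
  "moves": [1,0,0,-1,0,1,0,0,-2,0,1,0,0,-3,0,1,0,0,-3,0,1,0,0,-3,0,1,0,0,-3,0,1,0,0,-3,0,1,0,0,-3,0]
}}

```text
time_s: 16.6
ee_pos: [0.3878, -0.0911, 0.0679]
eef_rot: [-0.0, 0.989, 0.145, 0.002]
wrist_force: [2.4, 3.0, 10.8]
gripper_width: 0.508
gripper_force: 64.7
```

Call:
{"name": "carry_out", "arguments": {
  "moves": [1,0,0,-1,0,1,0,0,-2,0,1,0,0,-3,0,1,0,0,-4,0,1,0,0,-5,0,1,0,0,-5,0,1,0,0,-5,0,1,0,0,-5,0]
}}

```text
time_s: 17.27
ee_pos: [0.3918, -0.0908, 0.0643]
eef_rot: [-0.0, 0.989, 0.145, 0.006]
wrist_force: [7.4, 7.7, 17.5]
gripper_width: 0.507
gripper_force: 67.2
```

Call:
{"name": "carry_out", "arguments": {
  "moves": [1,0,0,10,0,1,0,0,35,0,1,0,0,65,0,1,15,5,72,0,1,35,12,72,0,1,52,18,72,0,1,60,20,72,0,1,60,20,72,0]
}}

```text
time_s: 17.93
ee_pos: [0.4474, -0.071, 0.1337]
eef_rot: [0.0, 0.989, 0.145, 0.0]
wrist_force: [-0.9, -0.4, -1.4]
gripper_width: 0.506
gripper_force: 65.0
```

```bash
python3 - <<'E'
from fit import *
for c in("scene","top","wrist"): snap(c,"b_"+c)
s=status.read_state(); q=s["eef_rot"]; az=2*np.arctan2(q[2],q[1]); t=np.array(s["ee_pos"]); print(t,q,s["wrist_force"])
m=model(t+[0,0,.021],az,np.radians(38.5),12,108); print("kin focus",m((155,0,103)),m((65,0,103)))
fit("b_",t,az); fit("b_",t,az,("scene","top"))
# label: bright blob near projection in scene & top
for c in("scene","top"):
    f=dict(load("b_"+c)); u,v=proj(f,(.55,-.04,.06)); h=cv2.cvtColor(f["img"],cv2.COLOR_RGB2HSV)
    x0,y0=int(u)-28,int(v)-28; w=h[y0:y0+56,x0:x0+56]; mk=((w[...,1]<70)).astype(np.uint8)
    mk=cv2.morphologyEx(mk,cv2.MORPH_CLOSE,np.ones((5,5))); n,l,st,ce=cv2.connectedComponentsWithStats(mk)
    print(c,(u,v),[(st[i].tolist(),(ce[i]+[x0,y0]).round(1).tolist(),atz(f,*(ce[i]+[x0,y0]),.06).round(3).tolist()) for i in range(1,n) if st[i,4]>40])
E
```

```text
[ 0.44452898 -0.07100486  0.13316279] [-3.62957986e-04  9.89477537e-01  1.44681708e-01 -1.12971245e-03] [-0.03722405 -0.2676635  -2.33873672]
kin focus [ 0.54877437 -0.03985324  0.06123016] [ 0.48128843 -0.06002004  0.11725648]
('scene', 'top', 'wrist') 21.9 [4.65 0.26 0.06] -127.9
('scene', 'top', 'wrist') 23.4 [ 4.83 -0.29  0.06] -127.8
focus [ 0.5626 -0.0278  0.0968] window [ 0.485  -0.0562  0.1326]
('scene', 'top') 28.3 [-1.23 -6.98  0.06] -101.8
('scene', 'top') 28.5 [-1.21 -6.96  0.06] -101.8
focus [ 0.5653 -0.0269  0.0888] window [ 0.491  -0.054   0.1318]
scene (np.float64(243.70636291147025), np.float64(209.28981721849757)) [([0, 0, 56, 36, 1323], [244.8, 193.9], [0.495, -0.0, 0.06]), ([0, 38, 56, 18, 463], [235.0, 230.8], [0.609, -0.105, 0.06])]
top (np.float64(265.44773309371857), np.float64(189.80525370711226)) [([0, 0, 56, 56, 2247], [266.3, 190.5], [0.548, -0.042, 0.06])]
```

Call:
{"name": "carry_out", "arguments": {
  "moves": [1,0,0,0,0,1,0,0,0,0,1,0,0,0,0,1,0,0,0,0,1,0,0,0,0,1,0,0,0,0,1,0,0,0,0,1,0,0,0,0]
}}

```text
time_s: 18.75
ee_pos: [0.446, -0.0711, 0.1338]
eef_rot: [-0.0, 0.989, 0.145, 0.0]
wrist_force: [0.1, -0.4, -1.7]
gripper_width: 0.504
gripper_force: 65.0
```

```bash
python3 -c "
from h import *
s=status.read_state();print(s['ee_pos'],s['dq'],s['gripper_force']);print(order.hand_in())"
```

```text
[ 0.44601776 -0.07111286  0.13379563] [-7.90397536e-05  5.52169016e-04  1.02537459e-03  1.85159891e-03
 -1.49264231e-03  1.07709622e-03] 64.98214602470398
the job is handed in; nothing more can be done
None
```

The job is handed in, with no verdict returned. The headphones hung on the rail when last viewed; the scanner is held still, about 38° nose-down, its reading point about 2 mm from the label's middle. Both scanner figures are worked out from the arm pose and a touch on the worktop; the final image fits read 22–28° but were noisy, so I set them aside.

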